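# Brace the sugar jar in its rest and unscrew the cap

### The job

Open the jar of sugar cubes: set the closed jar fully down into the square recess of the wooden jar rest, which keeps it from turning, then unscrew its tight cap there (anticlockwise seen from above, about a quarter turn, no further than where the thread lets go) and lift it straight off. Finish while still holding the cap level in the gripper, a couple of centimetres clear above the middle of the jar's mouth, with the jar still down in its rest. Leave the other things on the counter where they are.

Things in the scene. Friction and masses are not known exactly. Their poses are not given: they have to be found in the camera images.
- jar: Loose square glass jar of sugar cubes, 0.26 to 0.43 kg. Body 60 x 60 mm, 70 mm high, rounded edges; round neck 46 mm wide (56 over its threads); the rim with a springy seal ends 92 mm above the underside, the closed cap's top at 94 mm. Origin at the centre of the underside, z up, x and y along the sides. It can be carried by the tight cap; on the bare counter it would turn along with the cap.
- cap: Round aluminium screw cap, 64 mm across, 21 mm high, 40 g, open below, a loose part once unscrewed. Origin on its axis at the lower edge, z up. Screwed on, that edge is 73 mm above the jar's underside and 3 mm above the jar's shoulder, so fingertips may reach down to this edge but not deeper. It breaks loose with up to about 1 N m and rises about 1.5 mm as it turns.
- cap_mark (a point): Reference point on the cap, 30 mm from its axis along the cap's x axis, 10 mm above its lower edge; at the start it lies along the jar's x axis. Turned anticlockwise seen from above, relative to the jar, the cap lets go after about 60 degrees and then lifts straight off; at about 104 degrees it runs up against the next thread, so stop between 65 and 95 degrees and lift.
- jar_rest: Wooden jar rest, fixed to the counter: block 112 x 112 mm, 35 mm high, with a square recess 64 x 64 mm, 25 mm deep, in its middle, sides parallel to the block's, a 4 mm chamfer round the mouth. Origin at the centre of the underside, z up, x and y along its sides. The jar fits in any of four quarter turns and can twist about 5 degrees in it.
- rest_seat (a point): Centre of the floor of the recess, 10 mm above the counter; the jar's underside stands here when it is fully down. Axes as the rest's.
- salt_shaker: Salt shaker, 44 mm wide, 90 mm high, a bystander; origin at the centre of its underside.
- cinnamon_jar: Spice jar with a dark cap, 40 mm wide, 105 mm high, a bystander; origin at the centre of its underside.
- tea_light: Tea light, 38 mm wide, 15 mm high, a bystander; origin at the centre of its underside.
- matchbox: Matchbox, 35 x 52 x 15 mm, a bystander; origin at the centre of its underside.
Mind the look-alikes: they are no part of the job. What is shaped like the jar but purple or turquoise is not meant.

How it is judged:
On the way, in this order (a step that is already met when the one before it is completed fails the run):
1. the jar stands fully down in the recess of the rest with its cap still screwed on (z of jar in the frame of rest_seat below 0.004 m and horizontal distance between jar and rest_seat below 0.006 m and angle between jar's own z axis and vertical below 0.06 rad and z of cap in the frame of jar below 0.0765 m and horizontal distance between cap and jar below 0.006 m and x of cap_mark in the frame of jar above 0.02 m), for 0.2 s.
2. the cap is off its thread and lifted clear, the jar still down in the rest (z of jar in the frame of rest_seat below 0.004 m and horizontal distance between jar and rest_seat below 0.006 m and angle between jar's own z axis and vertical below 0.06 rad and z of cap in the frame of jar above 0.085 m and contact force between the fingers and cap above 0.5 N), for 0.1 s.
At the end, for the whole second after the job is handed in: The jar stands fully down in the recess (within 4 mm of its floor, 6 mm of its middle, upright within 0.06 rad); the cap is held still by the fingers alone, level within 0.2 rad, its lower edge 3 to 63 mm above the jar's rim and its axis within 30 mm of the jar's, not touching the jar (z of jar in the frame of rest_seat below 0.004 m and horizontal distance between jar and rest_seat below 0.006 m and angle between jar's own z axis and vertical below 0.06 rad and z of cap in the frame of jar between 0.095 and 0.155 m and horizontal distance between cap and jar below 0.03 m and angle between cap's own z axis and vertical below 0.2 rad and contact force between the fingers and cap above 0.5 N and contact force between cap and jar below 0.05 N and linear speed of cap below 0.03 m/s); the arm keeps its last pose, push and grip.
It fails at once if the cap was turned on past its release, up against the next thread (z of cap in the frame of jar below 0.078 m and horizontal distance between cap and jar below 0.01 m and x of cap_mark in the frame of jar below -0.0055 m).
It fails at once if the jar was tipped over (angle between jar's own z axis and vertical above 0.5 rad).
It fails at once if a bystander was disturbed (distance of any of salt_shaker, cinnamon_jar, tea_light, matchbox from where it was at the start of the episode above 0.03 m).
It also fails if it takes over 48 s, if anything falls off the work surface, if the arm or the gripper's body presses on something with over 40 N, if the wrist force passes 120 N, or if a joint passes its speed limit or range.

### The arm

A 6-joint arm with a two-finger parallel gripper is mounted at the origin on a cart in front of the work surface, level with it; the furniture and walls round the work are solid. World frame = base frame: x ahead of the robot, y to its left, z up, the work surface at z = 0. Lengths are in m, angles in rad, forces in N, time in s.
With the tool pointing down it reaches from about 0.375 to 0.75 m from the base axis. Payload 9 kg.
Tool frame: the origin (TCP) lies midway between the tips of the shut fingers; the grasp point (between the pads) lies 19 mm behind it; z points along the fingers, y is the line along which they close (so a half turn about z gives the same grasp; the last joint's range is limited). The gripper opens to 85 mm and grips with 20 to 120 N. Pads are 22 mm wide; open, the fingers measure 114 mm over their backs; the gripper's body (76 mm by 85 mm) begins 54 mm behind the grasp point. The pads swing forward as they close: fully open they stand 13 mm farther back than shut.
Start: joints at [-1.412, 0.104, 0.097, 1.564, 0, 1.353], TCP at [0.221, -0.558, 0.231] pointing down, gripper open.
Joint ranges: [-2.99, 2.99], [-0.84, 1.86], [-1.1, 1.16], [-1.84, 2.11], [-1.51, 1.56], [-3.14, 3.14]. Speed limits (rad/s): [2.22, 2.22, 2.57, 3.14, 3.14, 3.14].

### API

Orientations are given as a unit quaternion [w, x, y, z].
In Python, from rig import ctrl, cams, workorder gives the robot as it stands. The module is installed in compiled form; this text tells all that it offers.
- The arm moves only by the tool step_arm, never from a script. Its argument "moves" is a list that holds one entry, the list of rows, each a list of 5 numbers: the shift along the tool's x, y, z in m, then the turn about the tool's z in degrees, then the finger opening in m, from 0 to 0.0854. In form: [[[dx, dy, dz, yaw, grip], ...]]. A call has 1 to 8 rows; each row shifts and turns the commanded pose from where the row before left it, along the tool's axes as they then stand; what a row does not reach is not made up. A row lasts 1/10 s, in which the tool goes at most 50 mm and 8.59 degrees, less where a joint would pass 70% of its speed; a pose out of reach is approached as far as the arm can. A call is refused whole if a number of a shift passes 0.05 or a number of a turn 8.59, either way. A call with a gripper value outside its range is refused whole. The fingers move at their own pace and stop on an object; "grip_force" is the grip in N (left out, the last holds). Time passes only in rows, so rows that do not move let the fingers close. It gives the time, the measured TCP pose, the force, the opening and the grip force at its end, in the units of the state.
- ctrl.state(): the state, without advancing time (a new reading comes with each control period).
- cams.get_image(name): name is "side" or "top"; returns the picture (384x512x3 uint8, red, green, blue); there is no depth.
- cams.get_calibration(name): a dict with "fx", "fy", "cx", "cy" (pixels), "R" (3x3) and "t" (3): a world point X has camera coordinates R X + t. Camera axes: x right, y down, z forward; pixel columns grow to the right and rows downward; lengths in m; the calibration is good to about 2 mm. A picture is of the moment at which its call begins. get_calibration takes no time and is no camera call.
- workorder.finish_job(): hands the job in; it is judged then, once.
The state is a dict: "time_s": time; "qpos": joint angles; "dq": joint speeds; "tau": joint torques, N m; "tcp_pos": TCP position; "orientation": TCP orientation; "contact_force": force on the tool from outside, world axes, zero at the start; "moment": the same for the moment, N m; "width": opening from 0.0 (shut) to 1.0 (fully open); "gripper_force": force on a finger pad.
Only numpy, scipy, OpenCV 4.12 (cv2) and the standard library are available. Lean on these libraries where they do the work, as an engineer would, in place of code of your own. Each camera call takes 0.05 s, during which the arm holds its last target. There are 200 camera calls.

## Working session

There is one attempt and no reset: what is moved stays moved. The work goes in short steps, Python scripts to look and compute and a tool call to move; the robot and the scene stay as the last step left them, time stands still between calls to the robot, and variables do not carry over. Pictures are saved under pics/ and viewed, at most 10 in all, crops included, and the job is handed in when it is done.

Besides the shell and the picture viewer there is one more tool, called after "Call:" as a command line: name --argument value ..., lists and objects as JSON in quotes. step_arm: Moves the arm, as the interface text tells. Its arguments: {"type":"object","properties":{"moves":{"type":"array","items":{"type":"array","items":{"type":"array","items":{"type":"number"}}}},"grip_force":{"type":"number"}},"required":["moves"]}

```bash
mkdir -p pics; python3 - <<'E'
from rig import ctrl,cams
import cv2
for n in("side","top"):
    im=cams.get_image(n); cv2.imwrite(f"pics/{n}0.png",im[:,:,::-1])
    c=cams.get_calibration(n); print(n,c)
s=ctrl.state();print({k:s[k] for k in("time_s","tcp_pos","orientation","width","contact_force")})
E
```

```text
side {'fx': 383.2995589816363, 'fy': 383.2995589816363, 'cx': 256.30290205206927, 'cy': 190.06055869144325, 'R': array([[ 0.99997428,  0.00700183,  0.00155586],
       [ 0.0056435 , -0.63417788, -0.77316658],
       [-0.00442689,  0.77315547, -0.63420108]]), 't': array([-0.51429705,  0.06763503,  1.19913281])}
top {'fx': 490.302089737043, 'fy': 490.302089737043, 'cx': 250.26881938507142, 'cy': 196.00550737647913, 'R': array([[-0.05028855, -0.99870192, -0.00809487],
       [-0.7997994 ,  0.04512466, -0.59856886],
       [ 0.59815715, -0.02362689, -0.80103045]]), 't': array([0.03443561, 0.44211933, 1.2568124 ])}
{'time_s': 0.1, 'tcp_pos': array([ 0.22073169, -0.55759842,  0.23059231]), 'orientation': array([-6.05415638e-04,  9.82302188e-01,  1.87302015e-01, -3.61332667e-06]), 'width': 1.001877107109518, 'contact_force': array([0.26249258, 0.50306108, 0.10808679])}
```

View pics/side0.png

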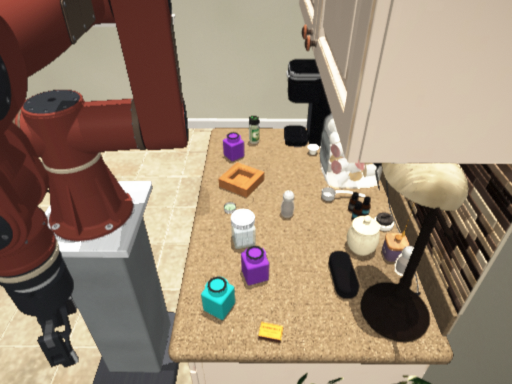

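View pics/top0.png

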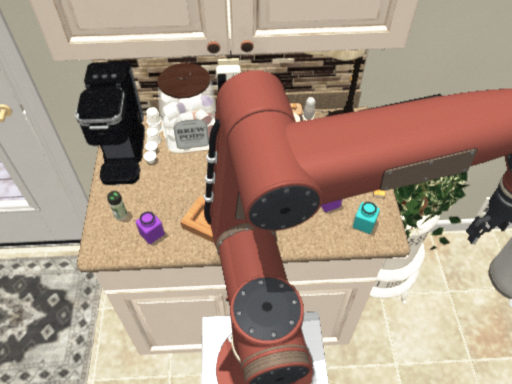

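Side view: the candidates are the clear/white jar at (243,229), two purple look-alikes at (255,266) and (233,146), and the turquoise one at (218,297). I choose the clear jar. The wooden rest is at (242,180), the shaker at (288,205), the tea light at (230,209) and the matchbox at (271,331). In the top view the arm hides both the jar and the rest.

```bash
cat > h.py <<'E'
import numpy as np,cv2
from rig import ctrl,cams
def ray(n,uv):
    c=cams.get_calibration(n);R=np.array(c['R']);t=np.array(c['t'])
    d=R.T@np.array([(uv[0]-c['cx'])/c['fx'],(uv[1]-c['cy'])/c['fy'],1]);return -R.T@t,d
def atz(n,uv,z):
    o,d=ray(n,uv);return o+d*(z-o[2])/d[2]
def proj(n,X):
    c=cams.get_calibration(n);p=np.array(c['R'])@np.array(X)+c['t'];return np.array([c['fx']*p[0]/p[2]+c['cx'],c['fy']*p[1]/p[2]+c['cy']])
def tri(a,b):  # side uv, top uv
    A=[];B=[]
    for n,uv in(("side",a),("top",b)):
        o,d=ray(n,uv);d/=np.linalg.norm(d);P=np.eye(3)-np.outer(d,d);A.append(P);B.append(P@o)
    return np.linalg.lstsq(np.vstack(A),np.hstack(B),rcond=None)[0]
def snap(n,f,box=None,k=1):
    im=cams.get_image(n)[:,:,::-1]; cv2.imwrite(f"pics/{f}_raw.png",im)
    if box: x0,y0,x1,y1=box; im=im[y0:y1,x0:x1]
    cv2.imwrite(f"pics/{f}.png",cv2.resize(im,None,fx=k,fy=k,interpolation=cv2.INTER_CUBIC))
E
python3 - <<'E'
from h import *
print("jar cap top",atz("side",(243,215),.094),"rest",atz("side",(242,176),.035),"shaker",atz("side",(288,193),.09),"tea",atz("side",(230,208),.015))
im=cv2.imread("pics/side0.png")[150:290,190:310]
cv2.imwrite("pics/c0.png",cv2.resize(im,None,fx=4,fy=4,interpolation=cv2.INTER_CUBIC))
E
```

```text
jar cap top [ 0.47846217 -0.11154036  0.094     ] rest [0.46530669 0.14244924 0.035     ] shaker [ 0.60774726 -0.01133824  0.09      ] tea [0.43252279 0.00431214 0.015     ]
```

View pics/c0.png

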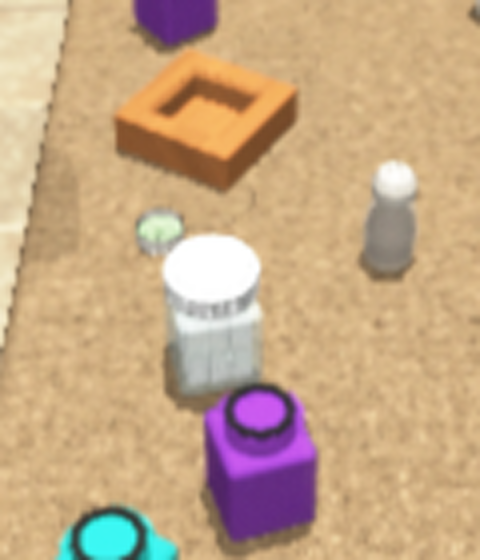

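The crop confirms the clear jar with a white cap, its cap top centred at about (243,217) in the full image. The rest's top corners are at about (219,180), (239,163), (264,173) and (246,189). Next I swing the arm away so the top camera can see.

Call:
step_arm --moves '[[[-0.044,-0.017,0,0,0.085],[-0.044,-0.017,0,0,0.085],[-0.044,-0.017,0,0,0.085],[-0.044,-0.017,0,0,0.085],[-0.044,-0.017,0,0,0.085],[-0.044,-0.017,0,0,0.085],[-0.044,-0.017,0,0,0.085],[-0.044,-0.017,0,0,0.085]]]'

```text
time_s: 0.9
tcp_pos: [-0.1584, -0.5605, 0.231]
orientation: [-0.0, 0.982, 0.187, 0.0]
contact_force: [0.3, -0.8, -0.3]
width: 0.996
gripper_force: 0.0
```

```bash
python3 -c "
from h import *
snap('top','t1',(90,80,420,280),2.4);print(ctrl.state()['qpos'],-np.array(cams.get_calibration('top')['R']).T@cams.get_calibration('top')['t'])"
```

```text
[-2.0795777   0.05454287  0.04355473  1.55898712 -0.0025489   0.68958959] [-0.39643284  0.04413499  1.27166262]
```

View pics/t1.png

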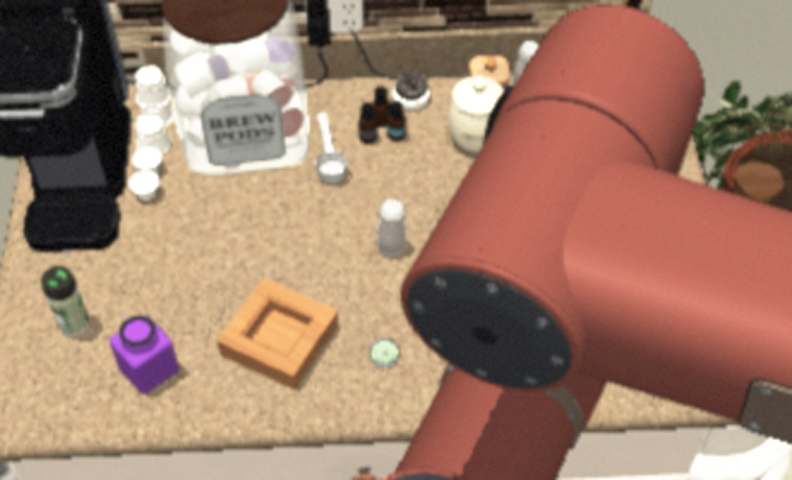

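The rest is clear in the top view, with top-face corners in the crop at about (270,282), (337,322), (295,372) and (220,338). The jar is still hidden behind the elbow. The elbow is offset to the arm's left, so I swing to the +y side, where the jar should come into view.

Call:
step_arm --moves '[[[0.0468,0.0078,0,0,0.085],[0.0468,0.0078,0,0,0.085],[0.0468,0.0078,0,0,0.085],[0.0468,0.0078,0,0,0.085],[0.0468,0.0078,0,0,0.085],[0.0468,0.0078,0,0,0.085],[0.0468,0.0078,0,0,0.085],[0.0468,0.0078,0,0,0.085]]]'

```text
time_s: 1.75
tcp_pos: [0.2163, -0.4803, 0.2311]
orientation: [-0.0, 0.982, 0.187, -0.0]
contact_force: [0.2, -1.1, 0.2]
width: 0.996
gripper_force: 0.0
```

Call:
step_arm --moves '[[[0.0468,0.0078,0,0,0.085],[0.0468,0.0078,0,0,0.085],[0.0468,0.0078,0,0,0.085],[0.03,-0.036,0,0,0.085],[0.03,-0.036,0,0,0.085],[0.03,-0.036,0,0,0.085],[0.03,-0.036,0,0,0.085],[0.03,-0.036,0,0,0.085]]]'

```text
time_s: 2.55
tcp_pos: [0.4271, -0.2268, 0.2309]
orientation: [-0.0, 0.982, 0.187, -0.0]
contact_force: [0.3, -0.6, -0.0]
width: 0.996
gripper_force: 0.0
```

Call:
step_arm --moves '[[[0.03,-0.036,0,0,0.085],[0.03,-0.036,0,0,0.085],[0.03,-0.036,0,0,0.085],[0.03,-0.036,0,0,0.085],[0.01,-0.049,0,0,0.085],[0.01,-0.049,0,0,0.085],[0.01,-0.049,0,0,0.085],[0.01,-0.049,0,0,0.085]]]'

```text
time_s: 3.35
tcp_pos: [0.4498, 0.1481, 0.2311]
orientation: [0.0, 0.982, 0.187, -0.0]
contact_force: [1.2, 0.8, 0.1]
width: 0.996
gripper_force: 0.0
```

```bash
python3 -c "
from h import *
snap('top','t2',(90,80,420,280),2.4);print(ctrl.state()['qpos'],proj('top',(.478,-.11,.09)))"
```

```text
[ 0.05309014 -0.2833156  -0.26910305  1.58556368  0.00304712  2.81278917] [290.04788645 196.33175749]
```

View pics/t2.png

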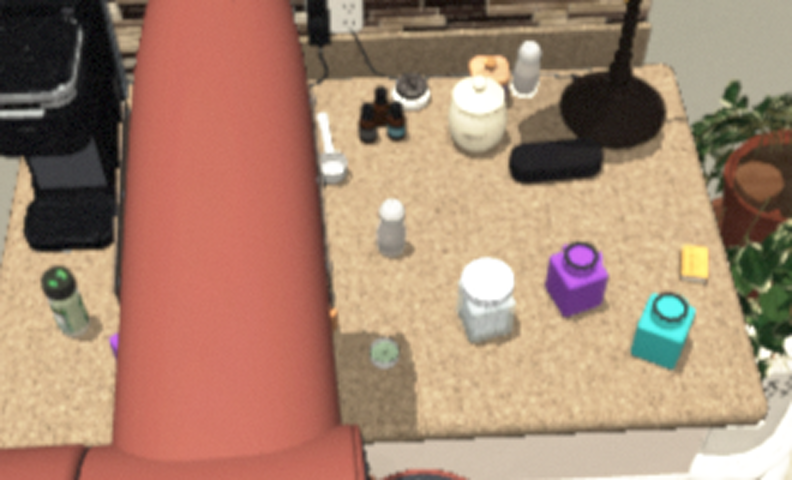

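The top view shows the jar with its cap top at about (293,197) in the full image, standing clear of the purple one at (330,197). Next I fit the poses with silhouettes.

```bash
cat > fit.py <<'E'
from h import *
from scipy.optimize import minimize
S=cv2.imread("pics/side0.png");T1=cv2.imread("pics/t1_raw.png");T2=cv2.imread("pics/t2_raw.png")
def box(x,y,yaw,h,z0,z1):
    c,s=np.cos(yaw),np.sin(yaw)
    return np.array([[x+c*a-s*b,y+s*a+c*b,z] for z in(z0,z1) for a,b in((-h,-h),(h,-h),(h,h),(-h,h))])
K=8
def hull(n,P,win):
    uv=np.array([proj(n,p) for p in P]);uv=(uv-win[:2]+.5)*K
    m=np.zeros(((win[3]-win[1])*K,(win[2]-win[0])*K),np.uint8)
    cv2.fillConvexPoly(m,cv2.convexHull(uv.round().astype(np.int32)),1);return m
def up(m,w): return cv2.resize(m[w[1]:w[3],w[0]:w[2]].astype(np.float32),None,fx=K,fy=K,interpolation=cv2.INTER_CUBIC)>.5
def iou(a,b): return (a&b).sum()/(a|b).sum()
def fit(views,model,x0,d):
    f=lambda p:-sum(iou(hull(n,model(p),w)>0,m) for n,m,w in views)
    return minimize(f,x0,method="Nelder-Mead",options=dict(initial_simplex=np.vstack([x0]+[np.array(x0)+np.eye(len(x0))[i]*d[i] for i in range(len(x0))]),xatol=1e-4,fatol=1e-4))
def orange(im):
    h=cv2.cvtColor(im,cv2.COLOR_BGR2HSV);m=((h[...,0]>6)&(h[...,0]<18)&(h[...,1]>140)).astype(np.uint8)
    return m
def filled(m,w):
    z=np.zeros_like(m);z[w[1]:w[3],w[0]:w[2]]=m[w[1]:w[3],w[0]:w[2]];
    c,_=cv2.findContours(z,cv2.RETR_EXTERNAL,cv2.CHAIN_APPROX_NONE);c=max(c,key=cv2.contourArea);z[:]=0;cv2.drawContours(z,[cv2.convexHull(c)],-1,1,-1);return z
if __name__=="__main__":
    ws,wt=(210,155,272,205),(175,190,238,245)
    v=[("side",up(filled(orange(S),ws),ws),ws),("top",up(filled(orange(T1),wt),wt),wt)]
    best=max((fit(v,lambda p:box(p[0],p[1],p[2],.056,0,.035),[.465,.142,y],[.02,.02,.3]) for y in(.3,.8,1.2)),key=lambda r:-r.fun)
    rest=best.x;print("rest",rest,best.fun)
    r2=fit(v,lambda p:box(p[0],p[1],p[2],.056,0,p[3]),[*rest,.035],[.005,.005,.1,.01]);print("free h",r2.x,r2.fun)
    def disc(p): a=np.linspace(0,6.28,48);return np.c_[p[0]+.032*np.cos(a),p[1]+.032*np.sin(a),0*a+p[2]]
    ws,wt=(226,200,262,232),(275,180,312,215)
    wh=lambda im:(im.min(2)>205).astype(np.uint8)
    v=[("side",up(filled(wh(S),ws),ws),ws),("top",up(filled(wh(T2),wt),wt),wt)]
    r=fit(v,disc,[.478,-.11,.094],[.01,.01,.01]);cap=r.x;print("cap",cap,r.fun, "tri",tri((243,217),(292.9,197.1)))
    # overlay
    tiles=[]
    for n,im,c in(("side",S,proj("side",[*rest[:2],.02])),("top",T1,proj("top",[*rest[:2],.02])),("side",S,proj("side",[*cap[:2],.05])),("top",T2,proj("top",[*cap[:2],.05]))):
        o=c.round().astype(int)-(40,30);t=cv2.resize(im[o[1]:o[1]+60,o[0]:o[0]+80],None,fx=5,fy=5,interpolation=cv2.INTER_CUBIC)
        def pl(P): 
            q=((np.array([proj(n,p) for p in P])-o+.5)*5).round().astype(np.int32);cv2.polylines(t,[q],True,(0,0,255),1)
        if len(tiles)<2: b=box(*rest,.056,0,.035);pl(b[4:]);pl(b[:4]);pl(box(*rest,.032,.035,.036)[:4])
        else: pl(disc(cap))
        tiles.append(t)
    cv2.imwrite("pics/ov.png",np.vstack([np.hstack(tiles[:2]),np.hstack(tiles[2:])]))
E
python3 fit.py
```

```text
Traceback (most recent call last):
  File "fit.py", line 26, in <module>
    best=max((fit(v,lambda p:box(p[0],p[1],p[2],.056,0,.035),[.465,.142,y],[.02,.02,.3]) for y in(.3,.8,1.2)),key=lambda r:-r.fun)
  File "fit.py", line 26, in <genexpr>
    best=max((fit(v,lambda p:box(p[0],p[1],p[2],.056,0,.035),[.465,.142,y],[.02,.02,.3]) for y in(.3,.8,1.2)),key=lambda r:-r.fun)
              ~~~^^^^^^^^^^^^^^^^^^^^^^^^^^^^^^^^^^^^^^^^^^^^^^^^^^^^^^^^^^^^^^^^^^^^^^^
  File "fit.py", line 16, in fit
    return minimize(f,x0,method="Nelder-Mead",options=dict(initial_simplex=np.vstack([x0]+[np.array(x0)+np.eye(len(x0))[i]*d[i] for i in range(len(x0))]),xatol=1e-4,fatol=1e-4))
  File "fit.py", line 15, in <lambda>
    f=lambda p:-sum(iou(hull(n,model(p),w)>0,m) for n,m,w in views)
                ~~~^^^^^^^^^^^^^^^^^^^^^^^^^^^^^^^^^^^^^^^^^^^^^^^^
  File "fit.py", line 15, in <genexpr>
    f=lambda p:-sum(iou(hull(n,model(p),w)>0,m) for n,m,w in views)
                        ~~~~^^^^^^^^^^^^^^
  File "fit.py", line 9, in hull
    uv=np.array([proj(n,p) for p in P]);uv=(uv-win[:2]+.5)*K
                 ~~~~^^^^^
  File "h.py", line 9, in proj
    c=cams.get_calibration(n);p=np.array(c['R'])@np.array(X)+c['t'];return np.array([c['fx']*p[0]/p[2]+c['cx'],c['fy']*p[1]/p[2]+c['cy']])
ValueError: time passes only in moves, steps and waits
```

```bash
sed -i 's/cams.get_calibration(n)/CAL[n]/; 2a CAL={n:cams.get_calibration(n) for n in("side","top")}' h.py; python3 fit.py
```

```text
rest [0.46155752 0.14950627 1.04046263] -1.2023136763167674
free h [0.46140393 0.15054959 1.04039865 0.03341912] -1.2065930350883378
cap [ 0.47669806 -0.11756237  0.094209  ] -1.5435589817066404 tri [ 0.47699225 -0.11735649  0.0899703 ]
```

View pics/ov.png

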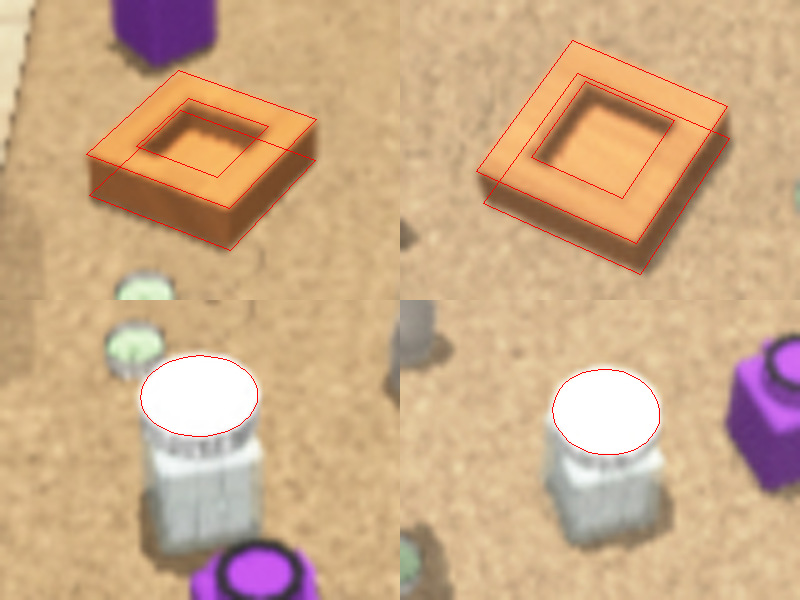

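```bash
cat > fit2.py <<'E'
from fit import *
hs=lambda im:cv2.cvtColor(im,cv2.COLOR_BGR2HSV)
print("hsv counter/rest top/rest side",hs(S)[195,225],hs(S)[168,240],hs(S)[188,237],hs(S)[193,250], "jar body",hs(S)[238,240],hs(T2)[212,292])
big=lambda m,w:(lambda z:z)(up(m,w))
def comp(m,w):
    z=np.zeros_like(m);z[w[1]:w[3],w[0]:w[2]]=m[w[1]:w[3],w[0]:w[2]]
    n,l,st,_=cv2.connectedComponentsWithStats(z,connectivity=4);k=1+st[1:,4].argmax();return filled((l==k).astype(np.uint8),w)
ws,wt=(210,155,272,205),(175,190,238,245)
for th in(150,165,180):
    om=lambda im:((hs(im)[...,0]<18)&(hs(im)[...,1]>th)).astype(np.uint8)
    v=[("side",up(comp(om(S),ws),ws),ws),("top",up(comp(om(T1),wt),wt),wt)]
    r=fit(v,lambda p:box(p[0],p[1],p[2],.056,0,.035),[.463,.148,1.04],[.01,.01,.1]);print(th,r.x,r.fun)
ws,wt=(222,200,266,254),(275,180,316,230)
a=np.linspace(0,6.28,48);cyl=lambda x,y:np.vstack([np.c_[x+.032*np.cos(a),y+.032*np.sin(a),0*a+z] for z in(.073,.094)])
for th in(40,55,70):
    gm=lambda im:((hs(im)[...,1]<th)&(hs(im)[...,2]>90)).astype(np.uint8)
    v=[("side",up(comp(gm(S),ws),ws),ws),("top",up(comp(gm(T2),wt),wt),wt)]
    for vv in(v,v[:1],v[1:]):
        print(th,[(y,round(-max(-fit(vv,lambda p:np.vstack([box(p[0],p[1],np.radians(y),.0292,0,.068),cyl(p[0],p[1])]),[.477,-.117],[.004,.004]).fun for _ in[0]),4)) for y in range(0,90,10)])
    r=fit(v,lambda p:np.vstack([box(p[0],p[1],p[2],.0292,0,.068),cyl(p[0],p[1])]),[.477,-.117,.3],[.005,.005,.3]);print(r.x,r.fun)
E
python3 fit2.py
```

```text
hsv counter/rest top/rest side [ 17  97 210] [ 14 164 221] [ 12 164 129] [ 14 139 139] jar body [ 69   9 191] [ 54   7 181]Traceback (most recent call last):
  File "fit2.py", line 11, in <module>
    v=[("side",up(comp(om(S),ws),ws),ws),("top",up(comp(om(T1),wt),wt),wt)]
                                                   ~~~~^^^^^^^^^^^
  File "fit2.py", line 7, in comp
    n,l,st,_=cv2.connectedComponentsWithStats(z,connectivity=4);k=1+st[1:,4].argmax();return filled((l==k).astype(np.uint8),w)
                                                                    ~~~~~~~~~~~~~~~^^
ValueError: attempt to get argmax of an empty sequence
```

```bash
sed -i 's/(150,165,180)/(115,122,130)/' fit2.py; python3 fit2.py
```

```text
hsv counter/rest top/rest side [ 17  97 210] [ 14 164 221] [ 12 164 129] [ 14 139 139] jar body [ 69   9 191] [ 54   7 181]
115 [0.46231822 0.14972165 1.01915446] -1.9029017122970127
122 [0.46184644 0.14940792 1.02974599] -1.921470400690394
130 [0.46168626 0.14954949 1.03787202] -1.8986235059781151
40 [(0, np.float64(-1.7267)), (10, np.float64(-1.7608)), (20, np.float64(-1.739)), (30, np.float64(-1.6916)), (40, np.float64(-1.6541)), (50, np.float64(-1.6387)), (60, np.float64(-1.6409)), (70, np.float64(-1.6482)), (80, np.float64(-1.6723))]
40 [(0, np.float64(-0.8304)), (10, np.float64(-0.8624)), (20, np.float64(-0.8719)), (30, np.float64(-0.8499)), (40, np.float64(-0.82)), (50, np.float64(-0.805)), (60, np.float64(-0.8072)), (70, np.float64(-0.8189)), (80, np.float64(-0.8389))]
40 [(0, np.float64(-0.9202)), (10, np.float64(-0.9583)), (20, np.float64(-0.9272)), (30, np.float64(-0.8972)), (40, np.float64(-0.8829)), (50, np.float64(-0.8823)), (60, np.float64(-0.887)), (70, np.float64(-0.8776)), (80, np.float64(-0.8753))]
[ 0.47760433 -0.11786091  0.11661551] -1.7653861054265856
55 [(0, n
[... 870 characters left out ...]
loat64(-1.6451)), (40, np.float64(-1.6106)), (50, np.float64(-1.5919)), (60, np.float64(-1.584)), (70, np.float64(-1.5586)), (80, np.float64(-1.5645))]
70 [(0, np.float64(-0.7295)), (10, np.float64(-0.7488)), (20, np.float64(-0.7924)), (30, np.float64(-0.791)), (40, np.float64(-0.7745)), (50, np.float64(-0.7621)), (60, np.float64(-0.7569)), (70, np.float64(-0.7606)), (80, np.float64(-0.7515))]
70 [(0, np.float64(-0.8708)), (10, np.float64(-0.9234)), (20, np.float64(-0.9302)), (30, np.float64(-0.9043)), (40, np.float64(-0.8881)), (50, np.float64(-0.8791)), (60, np.float64(-0.8734)), (70, np.float64(-0.8422)), (80, np.float64(-0.8311))]
[ 0.47644913 -0.11759072  0.29514483] -1.6971751714707861
```

Rest: (0.462, 0.1496), yaw about 59.3° (mod 90). Jar: (0.477, -0.118), yaw about 12°, cap top measured at 0.094. The closing axis should lie along world x, away from the purple jar, so I turn the tool yaw from 21.6° to 90° first. After that, tool x is world y and tool y is world x.

Call:
step_arm --moves '[[[0,0,0,-8.55,0.085],[0,0,0,-8.55,0.085],[0,0,0,-8.55,0.085],[0,0,0,-8.55,0.085],[0,0,0,-8.55,0.085],[0,0,0,-8.55,0.085],[0,0,0,-8.55,0.085],[0,0,0,-8.55,0.085]]]' --grip_force 100

```text
time_s: 4.2
tcp_pos: [0.4504, 0.1462, 0.2309]
orientation: [-0.0, 0.705, 0.709, -0.0]
contact_force: [-0.2, 0.1, 0.0]
width: 0.993
gripper_force: 0.0
```

Call:
step_arm --moves '[[[-0.045,0,0,0,0.085],[-0.045,0,0,0,0.085],[-0.045,0,0,0,0.085],[-0.045,0,0,0,0.085],[-0.045,0.01,0.03,0,0.085],[-0.035,0.01,0.03,0,0.085],[0,0,0,0,0.085],[0,0,0,0,0.085]]]'

```text
time_s: 5.0
tcp_pos: [0.4689, -0.1098, 0.1732]
orientation: [-0.001, 0.708, 0.706, -0.0]
contact_force: [0.1, 0.5, 0.2]
width: 0.997
gripper_force: 0.0
```

```bash
python3 -c "
from h import *
s=ctrl.state();print(s['tcp_pos'],s['orientation'],s['qpos'][5],s['time_s'])"
```

```text
[ 0.46888791 -0.10983401  0.17316942] [-1.18367487e-03  7.07757817e-01  7.06454098e-01 -2.80507112e-04] 1.0699906814161997 5.0
```

Call:
step_arm --moves '[[[-0.008,0.008,0.03,0,0.085],[0,0,0.03,0,0.085],[0,0,0.03,0,0.085],[0,0,0.014,0,0.085],[0,0,0,0,0.085],[0,0,0,0,0.085]]]'

```text
time_s: 5.6
tcp_pos: [0.4784, -0.1176, 0.0716]
orientation: [0.001, 0.707, 0.707, 0.0]
contact_force: [-0.1, 0.1, -0.0]
width: 0.994
gripper_force: 0.0
```

```bash
python3 -c "
from h import *
s=ctrl.state();print(s['tcp_pos'],s['contact_force'])
im=[]
for n in ('side','top'):
    a=cams.get_image(n)[:,:,::-1];o=proj(n,(.477,-.118,.09)).astype(int)-(33,40);im.append(cv2.resize(a[o[1]:o[1]+80,o[0]:o[0]+66],None,fx=6,fy=6,interpolation=cv2.INTER_CUBIC))
cv2.imwrite('pics/g1.png',np.hstack(im))"
```

```text
[ 0.47838577 -0.1175586   0.07164532] [-0.07912006  0.09774556 -0.04128551]
```

View pics/g1.png

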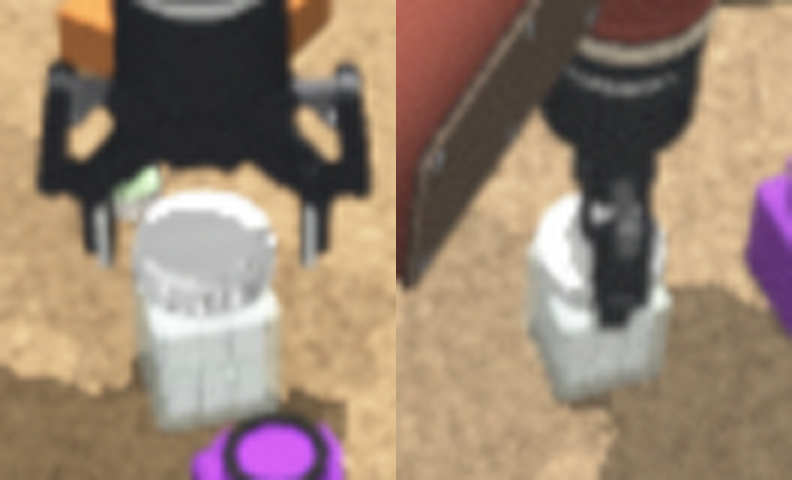

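The crop shows the fingers straddling the clear jar's cap, with tips at x=103 and 310 around the cap centre at 205. I lower 2 mm and close.

Call:
step_arm --moves '[[[0,-0.001,0.002,0,0.085],[0,0,0,0,0.05],[0,0,0,0,0.05],[0,0,0,0,0.05],[0,0,0,0,0.05],[0,0,0,0,0.05]]]' --grip_force 100

```text
time_s: 6.3
tcp_pos: [0.4767, -0.118, 0.0693]
orientation: [0.0, 0.707, 0.707, -0.0]
contact_force: [-4.9, 1.4, 10.2]
width: 0.724
gripper_force: 105.8
```

Call:
step_arm --moves '[[[0,0,-0.01,0,0.05],[0,0,-0.03,0,0.05],[0,0,-0.03,0,0.05],[0,0,-0.01,0,0.05],[0,0,0,0,0.05],[0,0,0,0,0.05]]]'

```text
time_s: 6.9
tcp_pos: [0.4762, -0.1175, 0.1467]
orientation: [-0.001, 0.707, 0.707, -0.0]
contact_force: [-0.3, 1.0, -4.6]
width: 0.72
gripper_force: 110.0
```

Call:
step_arm --moves '[[[0.03,-0.003,0,0,0.05],[0.045,-0.003,0,0,0.05],[0.045,-0.003,0,0,0.05],[0.045,-0.003,0,0,0.05],[0.045,-0.003,0,0,0.05],[0.04,0,0,0,0.05],[0.017,0,0,0,0.05],[0,0,0,-7.5,0.05]]]'

```text
time_s: 7.7
tcp_pos: [0.4602, 0.1516, 0.1458]
orientation: [-0.001, 0.658, 0.753, -0.001]
contact_force: [-0.3, -0.5, -3.5]
width: 0.721
gripper_force: 109.9
```

Call:
step_arm --moves '[[[0,0,0,-8,0.05],[0,0,0,-8,0.05],[0,0,0,-8,0.05],[0,0,0,-8,0.05],[0,0,0,-7.8,0.05],[0,0,0,0,0.05],[0,0,0,0,0.05]]]'

```text
time_s: 8.4
tcp_pos: [0.461, 0.1492, 0.1467]
orientation: [-0.001, 0.366, 0.931, -0.0]
contact_force: [0.9, 0.0, -3.1]
width: 0.717
gripper_force: 110.0
```

```bash
python3 -c "
from h import *
s=ctrl.state();p=s['tcp_pos'];q=s['orientation'];print(p,q,np.degrees(2*np.arctan2(q[2],q[1])),s['contact_force'],s['moment'],s['qpos'][5])
im=[]
for n in ('side','top'):
    a=cams.get_image(n)[:,:,::-1];cv2.imwrite('pics/hold_%s_raw.png'%n,a);o=proj(n,(.462,.1496,.1)).astype(int)-(33,30);im.append(cv2.resize(a[o[1]:o[1]+90,o[0]:o[0]+66],None,fx=6,fy=6,interpolation=cv2.INTER_CUBIC));print(n,o)
cv2.imwrite('pics/g2.png',np.hstack(im))"
```

```text
[0.4609961  0.14924156 0.14668574] [-9.14983020e-04  3.66040342e-01  9.30598435e-01 -4.29899508e-04] 137.0567347149425 [ 0.86056574  0.03178071 -3.08902152] [0.00988413 0.06974378 0.03855547] 0.7918598979847857
side [207 128]
top [170 172]
```

View pics/g2.png

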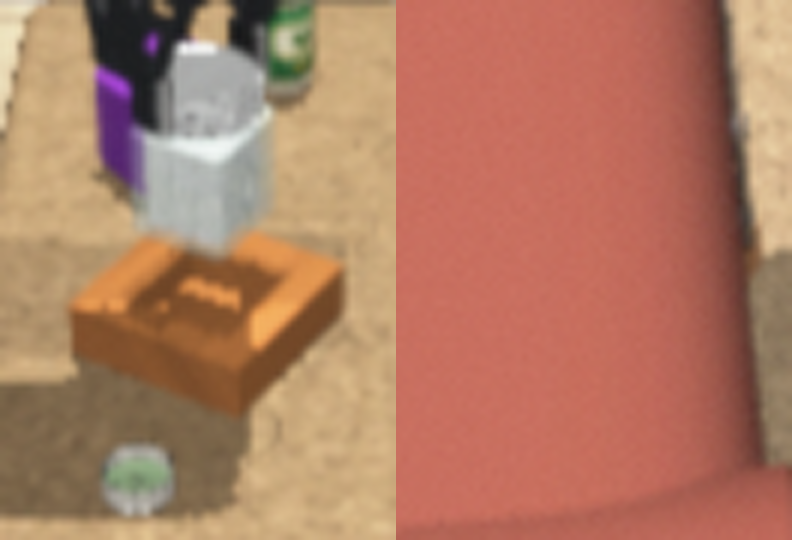

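```bash
cat > fit3.py <<'E'
from fit import *
from scipy.optimize import minimize
im=cv2.imread("pics/hold_side_raw.png");h=cv2.cvtColor(im,cv2.COLOR_BGR2HSV)
w=(226,153,256,174)
for th in(50,65,80):
    m=((h[...,1]<th)&(h[...,2]>90)).astype(np.uint8)
    z=np.zeros_like(m);z[w[1]:w[3],w[0]:w[2]]=m[w[1]:w[3],w[0]:w[2]]
    n,l,st,_=cv2.connectedComponentsWithStats(z,connectivity=4);z=(l==1+st[1:,4].argmax()).astype(np.uint8)
    v=[("side",up(z,w),w)]
    out=[]
    for y in range(30,90,5):
        r=fit(v,lambda p:box(p[0],p[1],np.radians(y),.0296,.0774,.1474),[.461,.149],[.004,.004]);out.append((y,round(-r.fun,3),r.x.round(4).tolist()))
    print(th,out)
    r=fit(v,lambda p:box(p[0],p[1],p[2],.0296,.0774,.1474),[.461,.149,1.03],[.004,.004,.15]);print(r.x,np.degrees(r.x[2]),r.fun)
E
python3 fit3.py
```

```text
50 [(30, np.float64(0.857), [0.4569, 0.1652]), (35, np.float64(0.853), [0.4566, 0.1641]), (40, np.float64(0.851), [0.4581, 0.1639]), (45, np.float64(0.852), [0.4591, 0.1644]), (50, np.float64(0.859), [0.46, 0.1642]), (55, np.float64(0.868), [0.4597, 0.1649]), (60, np.float64(0.876), [0.4595, 0.164]), (65, np.float64(0.881), [0.4598, 0.1641]), (70, np.float64(0.888), [0.4607, 0.1628]), (75, np.float64(0.889), [0.461, 0.164]), (80, np.float64(0.886), [0.4619, 0.1649]), (85, np.float64(0.871), [0.4627, 0.1645])]
[0.46088244 0.16407426 1.27686963] 73.15924069215698 -0.8889795135057333
65 [(30, np.float64(0.859), [0.457, 0.1612]), (35, np.float64(0.853), [0.4562, 0.1603]), (40, np.float64(0.847), [0.4564, 0.1602]), (45, np.float64(0.855), [0.46, 0.1617]), (50, np.float64(0.87), [0.46, 0.1613]), (55, np.float64(0.885), [0.4597, 0.1614]), (60, np.float64(0.897), [0.4596, 0.1606]), (65, np.float64(0.903), [0.46, 0.1603]), (70, np.float64(0.909), [0.4601, 0.1601]), (75, np.float64(0.905), [0.4601, 0.1612]), (80, np.float64(0.889), [0.4619, 0.1613]), (85, np.float64(0.854), [0.4612, 0.1615])]
[0.46041142 0.15998    1.22893841] 70.41298418863838 -0.9091320481491537
80 [(30, np.float64(0.875), [0.46, 0.1581]), (35, np.float64(0.887), [0.4591, 0.1603]), (40, np.float64(0.892), [0.4589, 0.1597]), (45, np.float64(0.897), [0.4595, 0.1589]), (50, np.float64(0.908), [0.4598, 0.1585]), (55, np.float64(0.919), [0.4601, 0.1582]), (60, np.float64(0.922), [0.4599, 0.1577]), (65, np.float64(0.921), [0.4611, 0.1575]), (70, np.float64(0.912), [0.4618, 0.158]), (75, np.float64(0.894), [0.4635, 0.1585]), (80, np.float64(0.858), [0.4623, 0.1591]), (85, np.float64(0.817), [0.4601, 0.1604])]
[0.46017031 0.15770091 1.05511362] 60.453557476642 -0.9237584121305051
```

```bash
python3 - <<'E'
from fit import *
im=cv2.imread("pics/hold_side_raw.png");o=np.array([207,128]);ts=[]
c0=(np.array(proj("side",(.4605,.149,.0774)))-o+.5)*6
for y in(52,59,66,73):
    b=box(.4605,.149,np.radians(y),.03,.0774,.1474);q=np.array([(proj("side",p)-o+.5)*6 for p in b]);print(y,q[:4].round().astype(int).tolist(),q[4:].round().astype(int).tolist())
    t=cv2.resize(im[148:184,217:267],None,fx=8,fy=8,interpolation=cv2.INTER_CUBIC)
    q=((np.array([proj("side",p) for p in b])-(217,148)+.5)*8).round().astype(np.int32)
    cv2.polylines(t,[q[:4]],True,(0,0,255),1);cv2.polylines(t,[q[4:]],True,(0,200,0),1);ts.append(t[:290])
cv2.imwrite("pics/y.png",np.vstack([np.hstack(ts[:2]),np.hstack(ts[2:])]))
E
```

```text
52 [[210, 268], [280, 217], [197, 179], [126, 227]] [[206, 159], [279, 110], [193, 72], [120, 119]]
59 [[219, 267], [278, 212], [188, 180], [127, 233]] [[216, 158], [278, 104], [184, 73], [121, 125]]
66 [[228, 265], [275, 207], [179, 181], [129, 238]] [[226, 157], [275, 99], [175, 75], [123, 130]]
73 [[237, 263], [272, 202], [170, 183], [133, 243]] [[235, 154], [271, 95], [166, 77], [127, 135]]
```

View pics/y.png

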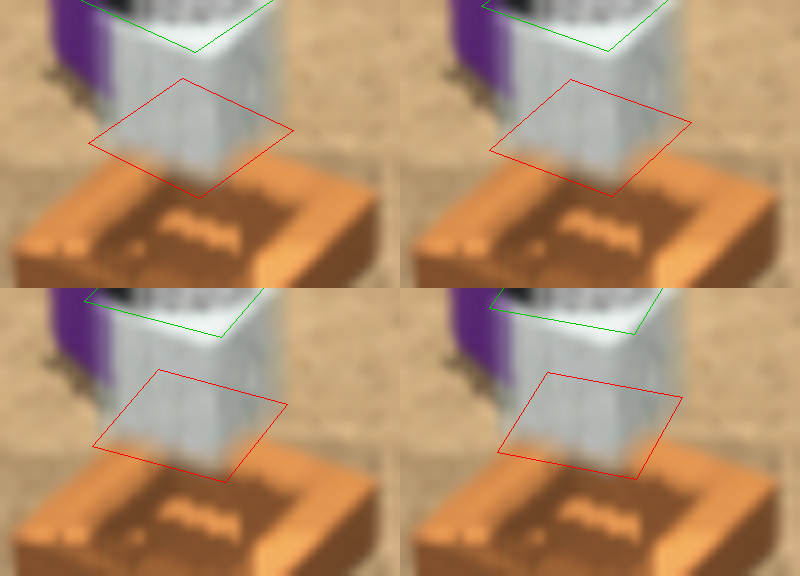

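The overlay shows the jar's front corner edge at x≈213, which matches a yaw near 60° and lines up with the rest. I descend slowly while watching the force.

Call:
step_arm --moves '[[[-0.0007,0.0007,0.012,0.8,0.05],[0,0,0.018,0,0.05],[0,0,0.007,0,0.05],[0,0,0.004,0,0.05],[0,0,0.004,0,0.05],[0,0,0.002,0,0.05]]]'

```text
time_s: 9.1
tcp_pos: [0.4628, 0.1493, 0.101]
orientation: [0.0, 0.371, 0.929, 0.0]
contact_force: [-0.2, -0.5, -3.6]
width: 0.721
gripper_force: 109.9
```

Call:
step_arm --moves '[[[0,0,0.002,0,0.05],[0,0,0.002,0,0.05],[0,0,0,0,0.05]]]'

```text
time_s: 9.4
tcp_pos: [0.4627, 0.1493, 0.097]
orientation: [0.0, 0.371, 0.929, -0.0]
contact_force: [0.4, -1.1, -4.5]
width: 0.725
gripper_force: 109.9
```

The jar's underside is at 0.028 m, which is 7 mm into the recess, and there is no contact force. I continue.

Call:
step_arm --moves '[[[0,0,0.003,0,0.05],[0,0,0.003,0,0.05],[0,0,0.003,0,0.05],[0,0,0.003,0,0.05],[0,0,0.002,0,0.05],[0,0,0,0,0.05]]]'

```text
time_s: 10.0
tcp_pos: [0.4624, 0.1493, 0.0826]
orientation: [-0.0, 0.371, 0.929, -0.0]
contact_force: [-0.1, 0.2, -3.5]
width: 0.721
gripper_force: 109.9
```

Call:
step_arm --moves '[[[0,0,0.002,0,0.05],[0,0,0.001,0,0.05],[0,0,0,0,0.05]]]'

```text
time_s: 10.3
tcp_pos: [0.4627, 0.1493, 0.0799]
orientation: [-0.0, 0.371, 0.929, -0.0]
contact_force: [0.1, -0.2, -3.0]
width: 0.719
gripper_force: 109.9
```

Call:
step_arm --moves '[[[0,0,0.001,0,0.05],[0,0,0.001,0,0.05],[0,0,0,0,0.05],[0,0,0,0,0.05],[0,0,0,0,0.05]]]'

```text
time_s: 10.8
tcp_pos: [0.463, 0.1492, 0.0794]
orientation: [0.001, 0.371, 0.929, 0.0]
contact_force: [-5.0, -1.4, 8.5]
width: 0.721
gripper_force: 111.5
```

The jar is seated: TCP is at 0.0794 against the expected 0.0793, with contact felt. Now I unscrew it anticlockwise, which is a negative turn about tool z.

Call:
step_arm --moves '[[[0,0,0,0,0.05],[0,0,0,-4,0.05],[0,0,-0.0002,-8,0.05],[0,0,-0.0002,-8,0.05],[0,0,-0.0002,-8,0.05],[0,0,0,0,0.05]]]' --grip_force 120

```text
time_s: 11.4
tcp_pos: [0.4633, 0.1495, 0.0804]
orientation: [0.001, 0.132, 0.991, 0.0]
contact_force: [-4.7, 1.5, 9.8]
width: 0.715
gripper_force: 127.5
```

```bash
python3 -c "
from h import *
s=ctrl.state();q=s['orientation'];print(s['tcp_pos'],np.degrees(2*np.arctan2(q[2],q[1])),s['contact_force'],s['moment'])"
```

```text
[0.46330696 0.14947714 0.08037357] 164.78128070121204 [-4.69504652  1.48400298  9.81269249] [0.24768755 0.9043975  0.16849183]
```

Call:
step_arm --moves '[[[0,0,-0.0002,-7.7,0.05],[0,0,-0.0002,-7.7,0.05],[0,0,-0.0002,-7.7,0.05],[0,0,-0.0002,-7.7,0.05],[0,0,0,-7.7,0.05],[0,0,0,-7.7,0.05],[0,0,0,-7.7,0.05],[0,0,0,0,0.05]]]'

```text
time_s: 12.2
tcp_pos: [0.4632, 0.1495, 0.0804]
orientation: [0.001, -0.33, 0.944, -0.0]
contact_force: [-3.2, -0.1, 5.9]
width: 0.715
gripper_force: 128.8
```

```bash
python3 -c "
from h import *
s=ctrl.state();q=s['orientation'];print(s['tcp_pos'],np.degrees(2*np.arctan2(q[2],q[1])),s['contact_force'],s['moment'])
o=proj('side',(.463,.15,.08)).astype(int)-(33,30)
a=cams.get_image('side')[:,:,::-1];cv2.imwrite('pics/u_raw.png',a)"
```

```text
[0.46317116 0.14947519 0.08041316] 218.54996118981288 [-3.21562694 -0.06885129  5.89093213] [0.17873587 0.67229373 0.10754222]
```

Turned 82° in total. I lift gently and check the load: about 0.4 N means the cap is free, about -4 N means the jar is still attached.

Call:
step_arm --moves '[[[0,0,-0.001,0,0.05],[0,0,-0.001,0,0.05],[0,0,-0.001,0,0.05],[0,0,0,0,0.05],[0,0,0,0,0.05]]]'

```text
time_s: 12.75
tcp_pos: [0.4628, 0.1494, 0.0825]
orientation: [0.0, -0.329, 0.944, -0.0]
contact_force: [0.1, 1.3, -0.3]
width: 0.712
gripper_force: 129.6
```

```bash
python3 -c "
from h import *
import time
s=ctrl.state();print(s['tcp_pos'],s['contact_force'],s['moment'])"
```

```text
[0.46284307 0.14935046 0.08247253] [ 0.12390077  1.28386333 -0.30161267] [ 0.28252897 -0.1022122   0.02696998]
```

Call:
step_arm --moves '[[[0,0,-0.003,0,0.05],[0,0,-0.004,0,0.05],[0,0,-0.005,0,0.05],[0,0,0,0,0.05],[0,0,0,0,0.05]]]'

```text
time_s: 13.25
tcp_pos: [0.4629, 0.1493, 0.0947]
orientation: [0.0, -0.329, 0.944, -0.0]
contact_force: [-0.4, 0.3, -1.0]
width: 0.719
gripper_force: 129.7
```

Call:
step_arm --moves '[[[0,0,-0.008,0,0.05],[0,0,-0.01,0,0.05],[0,0,-0.01,0,0.05],[0,0,-0.004,0,0.05],[0,0,0,0,0.05],[0,0,0,0,0.05],[0,0,0,0,0.05]]]'

```text
time_s: 13.95
tcp_pos: [0.4624, 0.1493, 0.126]
orientation: [-0.0, -0.329, 0.944, 0.0]
contact_force: [0.2, -0.2, -0.4]
width: 0.715
gripper_force: 129.7
```

```bash
python3 -c "
from h import *
o=proj('side',(.463,.15,.08)).astype(int)-(40,40)
snap('side','fin',(o[0],o[1],o[0]+80,o[1]+75),8)
print(ctrl.state()['contact_force'],ctrl.state()['dq'])"
```

```text
[-0.19483304 -0.10027919 -0.48741559] [-0.00107035  0.00043412  0.0002267  -0.00099453  0.00039756  0.00031992]
```

View pics/fin.png

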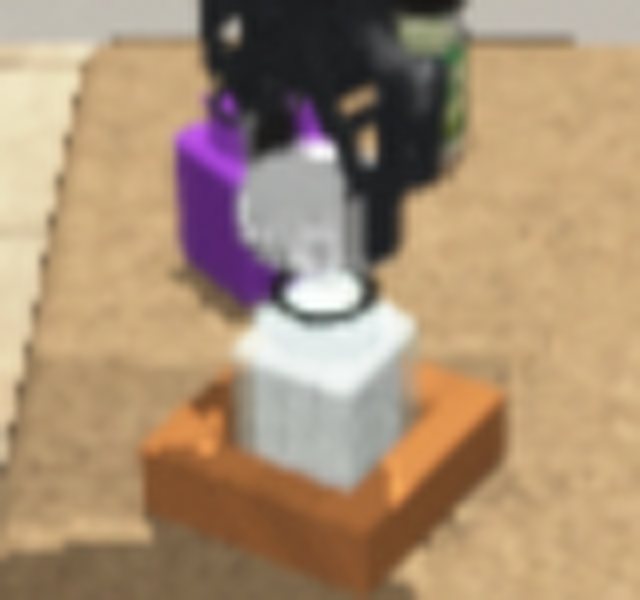

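The jar is down in the rest with its open mouth at crop (325,295). The cap is held level above it at about (300,215), and the bystanders are untouched. I hand it in.

```bash
python3 -c "
from rig import workorder
print(workorder.finish_job())"
```

```text
the job is handed in; nothing more can be done
None
```

The job is handed in, with no verdict shown: the jar stands in its rest, unscrewed by an 82° turn, and the cap is held level about 28 mm above the rim.

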